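# Reseat proud cuvettes under the sample-chamber lid

## Robot

A 7-joint arm with a two-finger parallel gripper is mounted at the origin on the work surface. World frame = base frame: x ahead of the robot, y to its left, z up, the work surface at z = 0. Lengths are in m, angles in rad, forces in N, time in s.
With the tool pointing down it reaches from about 0.4 to 0.85 m from the base axis. Payload 10.4 kg.
Tool frame: the origin (TCP) lies at the very end of the fingers, on their centre line; the grasp point (between the pads) lies 19 mm behind it; z points along the fingers, y is the line along which they close (so a half turn about z gives the same grasp; the last joint's range is limited). The gripper opens to 87 mm and grips with 3 to 60 N. Pads are 19 mm wide; open, the fingers measure 117 mm over their backs; the gripper's body (75 mm by 190 mm) begins 51 mm behind the grasp point.
Start: joints at [1.108, 0.332, -0.065, 1.46, 0.022, 1.35, -0.088], TCP at [0.266, -0.566, 0.223] pointing down, gripper open.
Joint ranges: [-2.6, 2.6], [-0.5, 2.12], [-1.47, 1.34], [0.16, 2.42], [-1.27, 4.41], [0.06, 2.06], [-2.6, 2.6]. Speed limits (rad/s): [2.22, 2.22, 2.79, 2.79, 3.14, 3.14, 3.14].

## Interface

Orientations are given as a unit quaternion [x, y, z, w].
In Python, from bench import read_state, cams, workorder gives the robot as it stands.
- The arm moves only by the shell command python3 -m crank 'ROWS' [FORCE]. ROWS is text: rows parted by semicolons, each of 5 numbers parted by spaces: the shift along the tool's x, y, z scaled (see below), then the turn about the tool's z scaled (see below), then the opening, from -1 (shut) to 1 (fully open). In form: dx dy dz yaw jaw; .... A call has 1 to 10 rows; each row shifts and turns the commanded pose from where the row before left it, along the tool's axes as they then stand; what a row does not reach is not made up. The controller multiplies each number of a shift by 200 mm and each number of a turn by 90 degrees. A row lasts 1/10 s, in which the tool goes at most 50 mm and 8.59 degrees, less where a joint would pass 70% of its speed; a pose out of reach is approached as far as the arm can. A call with a number of a shift or a turn outside -1 to 1 is refused whole. A call with a gripper value outside its range is refused whole. The fingers move at their own pace and stop on an object; FORCE is the grip in N (left out, the last holds). Time passes only in rows, so rows that do not move let the fingers close. It gives the time, the measured TCP pose, the force, the opening and the grip force at its end, in the units of the state.
- read_state(): the state, without advancing time (a new reading comes with each control period).
- cams.camera(name): name is "scene" or "top" or "wrist"; returns a dict with "img" (420x560x3 uint8, blue, green, red), "K" (3x3 intrinsics, pixels), "xyz" and "attitude" of the camera in the world; the wrist camera has in their place "mount" (4x4, takes a point from camera to tool coordinates, whose origin is the TCP and whose axes are the flange's). Camera axes: x right, y down, z forward; pixel columns grow to the right and rows downward; lengths in m; the calibration is good to about 2 mm. A picture is of the moment at which its call begins: read the wrist's pose just before it. There is no depth.
- workorder.close_job(): hands the job in; it is judged then, once.
The state is a dict: "time": time; "joint_positions": joint angles; "joint_vel": joint speeds; "joint_torque": joint torques, N m; "ee_pos": TCP position; "eef_rot": TCP orientation; "ft_force": force on the tool from outside, world axes, zero at the start; "torque": the same for the moment, N m; "width": finger opening in m; "grip_force": force on a finger pad.
Only numpy, scipy, OpenCV 4.12 (cv2) and the standard library are available. Lean on these libraries where they do the work, as an engineer would, in place of code of your own. Each camera call takes 0.05 s, during which the arm holds its last target. There are 200 camera calls.

## Task

Two of the four stoppered cuvettes in the spectrometer's turret are standing proud: lift the loose round lid off the sample chamber and lay it handle up on the black rubber mat, then gently press the proud cuvettes down until all four are fully home. Finally put the lid back squarely over the chamber's collar, fully down and let go. Do not drop or tip the lid, and leave everything else on the bench, mat and instrument undisturbed.

Things in the scene. Friction and masses are not known exactly. Their poses are not given: they have to be found in the camera images.
- instrument: fixed white sample-chamber block, 260 x 240 mm, deck 125 mm high, with a round black well, 124 mm wide, in its middle; left or right on the table, across from the mat. Origin on the table under the well's centre, x to its rear. Behind, at x 130 to 330 mm, a white arm 120 mm high with a black box, top 155 mm; in front a black laser head, top 96 mm, to x -227 mm at y -73 to -17 mm
- collar (a point): centre of the top edge of the raised black collar round the well: 133 mm above the table, 8 mm above the deck. The collar is 132 mm in outside diameter, its upper edge tapers to 127 mm. z up
- lid: loose round lid, about 0.3 kg, 156 mm wide: black skirt 12 mm deep, 143 mm wide inside, white top, black arch handle. Origin at the skirt's lower edge, centre. Seated, its plate rests on the collar: origin 6 mm below collar. Handle bar along the lid's y: 104 mm long, 18 mm wide (lid's x), 42 to 54 mm above the origin, 29 mm clear over the top plate; posts 78 mm apart inside
- handle (a point): middle of the handle's bar, 48 mm above the lid's origin; axes as the lid
- mat: fixed black rubber mat, 260 mm along its x, 280 mm along its y, 3 mm thick, flat on the table; origin at the centre of its underside. The filter mount stands and the screwdriver lies near its edges; the rest of it is free for the lid
- turret: fixed round aluminium cuvette holder, 72 mm in diameter, on the floor of the well, concentric with it; may stand at any yaw. Origin at the centre of its underside, 52 mm above the table; its top face is 42 mm higher. Cuvettes 1, 2, 3, 4 stand in it 20 mm from its axis in its +x, +y, -x and -y directions
- cuvette1 (a joint): how far cuvette 1 stands proud, in m: 0 fully home (stop), at most 0.014; it slides straight up and down against about 4 N of friction and stays where it is left. This one starts proud by 7 to 12 mm
- stopper1 (a point): centre of the flat top of the white stopper of cuvette 1 (15 mm in diameter, 9 mm high, on a 12.5 mm square glass cuvette); when home it is 113 mm above the table, 20 mm below the collar's top edge
- cuvette2 (a joint): how far cuvette 2 stands proud, in m: 0 fully home (stop), at most 0.014; it slides straight up and down against about 4 N of friction and stays where it is left. This one starts home
- stopper2 (a point): centre of the flat top of the white stopper of cuvette 2 (15 mm in diameter, 9 mm high, on a 12.5 mm square glass cuvette); when home it is 113 mm above the table, 20 mm below the collar's top edge
- cuvette3 (a joint): how far cuvette 3 stands proud, in m: 0 fully home (stop), at most 0.014; it slides straight up and down against about 4 N of friction and stays where it is left. This one starts proud by 7 to 12 mm
- stopper3 (a point): centre of the flat top of the white stopper of cuvette 3 (15 mm in diameter, 9 mm high, on a 12.5 mm square glass cuvette); when home it is 113 mm above the table, 20 mm below the collar's top edge
- cuvette4 (a joint): how far cuvette 4 stands proud, in m: 0 fully home (stop), at most 0.014; it slides straight up and down against about 4 N of friction and stays where it is left. This one starts home
- stopper4 (a point): centre of the flat top of the white stopper of cuvette 4 (15 mm in diameter, 9 mm high, on a 12.5 mm square glass cuvette); when home it is 113 mm above the table, 20 mm below the collar's top edge
- wash_bottle: loose white bottle, 62 mm in diameter, 170 mm high, origin at its foot. Bystander, in the middle between instrument and mat
- amber_jar: loose amber jar, 54 mm in diameter, 85 mm high, origin at its foot. Bystander, in the middle
- beaker: loose glass beaker, 64 mm in diameter, 85 mm high, origin at its foot. Bystander, in the middle
- cuvette_rack: loose white block 120 x 55 mm with glass cuvettes, 52 mm high, origin under its centre, long side along its x. Bystander on the left
- mouse: loose black computer mouse 105 x 58 x 26 mm, origin under its centre, long side along its x. Bystander on the right
- filter_mount: loose round filter (36 mm) on a post with a 32 mm foot, 60 mm high, origin at its foot. Bystander standing on the mat
- screwdriver: loose screwdriver lying on the mat, 160 mm long along its x from -73 (black handle end, 20 mm wide, 18 mm high) to +87 mm (blade tip), origin on its underside. Bystander
- port_cap: loose black plastic cap, 36 mm in diameter, 14 mm high, lying on the instrument's deck near a corner, origin at its underside. Bystander
Mind the look-alikes: they are no part of the job. What is shaped like the lid but blue or red is not meant.

How it is judged:
On the way, in this order (a step that is already met when the one before it is completed fails the run):
1. the lid lies flat, handle up, on the mat (its centre at least 55 mm inside the mat's edges), let go and at rest, while the cuvettes still stand proud (x of lid in the frame of mat between -0.075 and 0.075 m and y of lid in the frame of mat between -0.085 and 0.085 m and z of lid in the frame of mat below 0.0055 m and angle between lid's own z axis and vertical below 0.05 rad and linear speed of lid below 0.03 m/s and angular speed of lid below 0.2 rad/s and contact force between the fingers and lid below 0.05 N and value of joint each of cuvette1, cuvette3 above 0.004 m), for 0.2 s.
2. all four cuvettes are pressed home (within 2 mm) while the lid still lies on the mat (value of joint each of cuvette1, cuvette2, cuvette3, cuvette4 below 0.002 m and x of lid in the frame of mat between -0.075 and 0.075 m and y of lid in the frame of mat between -0.085 and 0.085 m and z of lid in the frame of mat below 0.0055 m and angle between lid's own z axis and vertical below 0.05 rad), for 0.2 s.
At the end, for the whole second after the job is handed in: the lid rests fully down on the collar (its origin 6 mm below the collar's top, at most 1.8 mm high, within 6 mm of centred, tilted less than 0.03 rad), released and at rest; all four cuvettes within 2 mm of home (z of lid in the frame of collar below -0.0042 m and horizontal distance between lid and collar below 0.006 m and angle between lid's own z axis and vertical below 0.03 rad and value of joint each of cuvette1, cuvette2, cuvette3, cuvette4 below 0.002 m and linear speed of lid below 0.03 m/s and angular speed of lid below 0.2 rad/s and contact force between the fingers and lid below 0.05 N); the robot touches nothing.
It fails at once if a bystander is shifted more than 20 mm (distance of any of wash_bottle, amber_jar, beaker, cuvette_rack, mouse, filter_mount, screwdriver, port_cap from where it was at the start of the episode above 0.02 m).
It fails at once if a bystander is tipped (angle between any of wash_bottle, amber_jar, beaker, cuvette_rack, mouse, filter_mount, port_cap's own z axis and vertical above 0.35 rad).
It fails at once if the lid is tipped more than 0.45 rad (angle between lid's own z axis and vertical above 0.45 rad).
It fails at once if the lid is dropped (moves faster than 0.45 m/s, a fall of about 10 mm, with no finger on it) (linear speed of lid above 0.45 m/s and contact force between the fingers and lid below 0.05 N).
It fails at once if the cuvettes or turret are pressed harder than 50 N (contact force between the fingers and turret above 50 N).
It also fails if it takes over 72 s, if anything falls off the work surface, if the arm or the gripper's body presses on something with over 40 N, if the wrist force passes 120 N, or if a joint passes its speed limit or range.

## Working session

There is one attempt and no reset: what is moved stays moved. The work goes in short steps, Python scripts to look and compute and a shell command to move; the robot and the scene stay as the last step left them, time stands still between calls to the robot, and variables do not carry over. Pictures are saved under pics/ and viewed, at most 11 in all, crops included, and the job is handed in when it is done.

```bash
ls; mkdir -p pics
cat > h.py <<'E'
import numpy as np, cv2
from scipy.spatial.transform import Rotation as R
from bench import read_state, cams, workorder
def att(c):
    a=np.array(c["attitude"],float)
    return a if a.shape==(3,3) else R.from_quat(a).as_matrix()
def get(name):
    s=read_state(); c=cams.camera(name)
    K=np.array(c["K"])
    if name=="wrist":
        T=np.eye(4);T[:3,:3]=R.from_quat(s["eef_rot"]).as_matrix();T[:3,3]=s["ee_pos"]
        M=T@np.array(c["mount"]); Rc,t=M[:3,:3],M[:3,3]
    else: Rc,t=att(c),np.array(c["xyz"])
    return c["img"],K,Rc,t
def ray(K,Rc,t,u,v,z):
    d=Rc@np.linalg.solve(K,[u,v,1]); return t+d*(z-t[2])/d[2]
def proj(K,Rc,t,p):
    q=K@(Rc.T@(np.array(p)-t)); return q[:2]/q[2]
E
python3 - <<'E'
from h import *
for n in("scene","top"):
    i,K,Rc,t=get(n); cv2.imwrite(f"pics/{n}1.png",i); np.savez(f"pics/{n}1.npz",K=K,Rc=Rc,t=t); print(n,K[0,0],t,Rc.round(3).tolist())
s=read_state(); print(s); print(np.array(cams.camera("wrist")["mount"]).round(4))
E
```

```text
pics
scene 392.79970828790766 [1.16259724 0.53326095 0.81508588] [[-0.638, 0.498, -0.588], [0.77, 0.419, -0.48], [0.007, -0.759, -0.651]]
top 474.03925961962506 [ 0.36911913 -0.00598706  1.67153578] [[-0.002, -0.993, 0.115], [-1.0, 0.004, 0.01], [-0.01, -0.114, -0.993]]
{'time': 0.1, 'joint_positions': array([ 1.10841021,  0.33280653, -0.06468215,  1.46081731,  0.02159439,
        1.34989409, -0.08849265]), 'joint_vel': array([-0.00061791, -0.0017829 , -0.00268165, -0.00126966, -0.00198256,
       -0.00084557, -0.00196804]), 'joint_torque': array([ 1.32288533e-03, -6.24544644e+01,  2.47076398e-02, -3.90724218e+01,
       -6.11646334e-02,  3.64730414e-02,  1.30760693e-06]), 'ee_pos': array([ 0.26594198, -0.56523568,  0.2218539 ]), 'eef_rot': array([ 9.75919766e-01,  2.18128934e-01, -1.60532506e-04, -5.93818809e-04]), 'ft_force': array([ 0.48881337,  0.05950185, -0.56125266]), 'torque': array([0.0062421 , 0.02122197, 0.02600977]), 'grip_force': 0.0, 'width': 0.08707709165852347}
[[ 2.000e-04 -9.615e-01 -2.747e-01  7.600e-02]
 [ 1.000e+00  2.000e-04 -1.000e-04 -4.000e-04]
 [ 2.000e-04 -2.747e-01  9.615e-01 -1.623e-01]
 [ 0.000e+00  0.000e+00  0.000e+00  1.000e+00]]
```

View pics/top1.png

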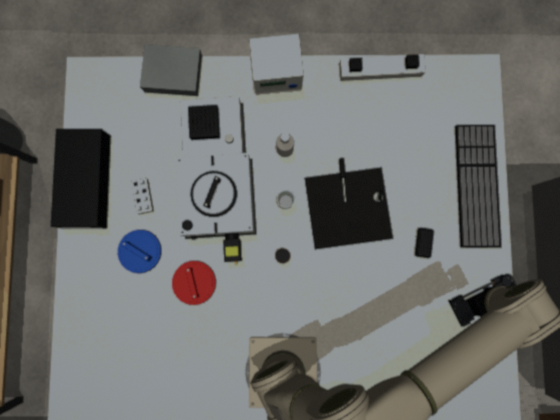

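View pics/scene1.png

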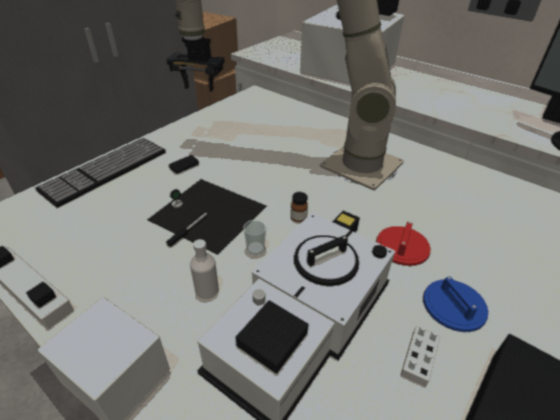

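The top view shows the lid at about (213,193) on the instrument (left), the mat centred at about (348,208) with the screwdriver at (344,180) and the filter mount at (378,197). Wash bottle (285,143), beaker (285,200) and jar (283,256) stand in between. Next an enlarged crop for measuring.

Run:
```python
from h import *
i=cv2.imread("pics/top1.png"); d=np.load("pics/top1.npz"); K,Rc,t=d["K"],d["Rc"],d["t"]
c=i[90:270,165:405]; c=cv2.resize(c,None,fx=3.3,fy=3.3,interpolation=cv2.INTER_CUBIC); cv2.imwrite("pics/crop1.png",np.clip(c*1.6,0,255).astype(np.uint8))
f=lambda u,v,z: ray(K,Rc,t,u,v,z)[:2].round(3)
for n,u,v,z in [("lid",213,193,.14),("bottle",285,140,.17),("beaker",285,200,.085),("jar",283,256,.085),("filt",378,197,.06),("cap",187,225,.139)]+[("matc",a,b,.003) for a,b in((305,178),(382,168),(391,240),(315,248))]: print(n,f(u,v,z))
```

```text
lid [0.592 0.225]
bottle [ 0.76  -0.011]
beaker [ 0.575 -0.01 ]
jar [ 0.387 -0.003]
filt [ 0.588 -0.328]
cap [0.488 0.309]
matc [ 0.665 -0.082]
matc [ 0.7   -0.357]
matc [ 0.443 -0.381]
matc [ 0.416 -0.115]
```

View pics/crop1.png

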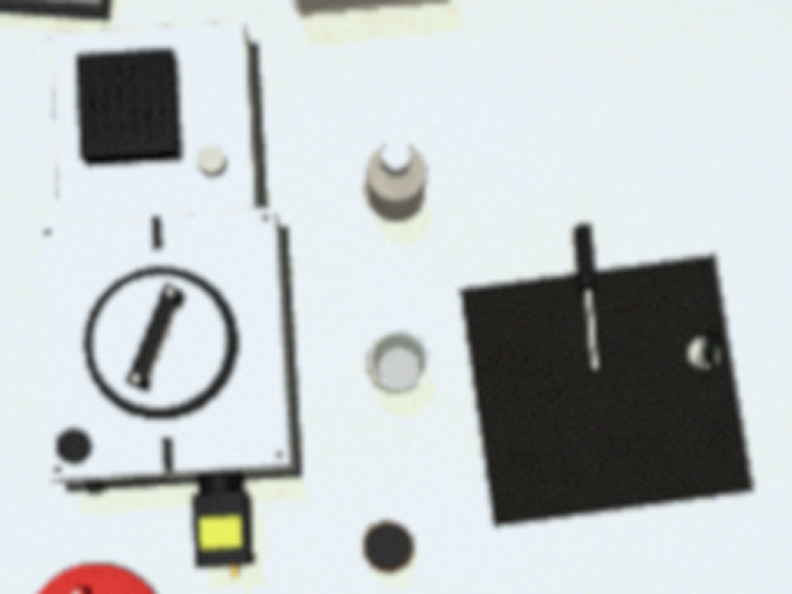

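The crop shows the lid ring centred at crop (161,342), with the handle ends at (173,293) and (138,382). The mat corners are (460,290), (715,256), (752,490) and (495,524). The screwdriver tip is at (596,370) and the filter mount at (703,352).

```bash
cat >> h.py <<'E'
def plan(p,yaw=None):
    "move from the present pose to TCP p, tool x at world angle yaw (deg): translation (in tool axes now), in units"
    s=read_state(); r=R.from_quat(s["eef_rot"]).as_matrix(); e=np.array(s["ee_pos"])
    d=r.T@(np.array(p)-e)/.2
    y=np.degrees(np.arctan2(r[1,0],r[0,0])); print("at",e.round(4),"yaw",round(y,2),"tilt",np.degrees(np.arccos(-r[2,2])).round(2),"t",round(s["time"],2),"| units",d.round(3), end=" ")
    if yaw is not None: print("turn units",round(-((yaw-y+180)%360-180)/90,3),end="")
    print()
E
python3 - <<'E'
from h import *
d=np.load("pics/top1.npz"); K,Rc,t=d["K"],d["Rc"],d["t"]
f=lambda u,v,z: ray(K,Rc,t,165+u/3.3,90+v/3.3,z)[:2]
print("lid",f(161,342,.14)); a,b=f(173,293,.181),f(138,382,.181); print("handle",(a+b)/2,np.linalg.norm(a-b),np.degrees(np.arctan2(*(a-b)[::-1])))
m=[f(u,v,.003) for u,v in((460,290),(715,256),(752,490),(495,524))]; c=np.mean(m,0)
ex=(m[0]+m[1]-m[2]-m[3]);ex/=np.linalg.norm(ex); ey=np.array([-ex[1],ex[0]])
print("mat",c,[np.linalg.norm(m[i]-m[i-1]).round(3) for i in range(4)],np.degrees(np.arctan2(ex[1],ex[0])))
loc=lambda p:[(p-c)@ex,(p-c)@ey]
print("tip",loc(f(596,370,.008)),"filt",loc(f(703,352,.05)),"beaker",f(397,368,.08),"jar",f(388,547,.085))
print("target",c-.05*ex+.055*ey)
plan([*((a+b)/2),.30],158.5)
E
```

```text
lid [0.58998167 0.2227504 ]
handle [0.58860821 0.22194336] 0.09247737672860369 -20.635707123804902
mat [ 0.55704825 -0.23450459] [np.float64(0.255), np.float64(0.278), np.float64(0.255), np.float64(0.276)] 7.602539163891894
tip [np.float64(0.02109864374522076), np.float64(0.007614018737899879)] filt [np.float64(0.02018486190251694), np.float64(-0.09959269224881363)] beaker [ 0.57077458 -0.01098728] jar [ 0.38815071 -0.00118579]
target [ 0.50021124 -0.18660307]
at [ 0.266  -0.5652  0.2219] yaw 25.2 tilt 0.06 t 0.15 | units [ 3.136 -2.875 -0.387] turn units -1.481
```

```bash
python3 -m crank '0.15 -0.14 -0.06 0 1;0.18 -0.165 -0.06 0 1;0.18 -0.165 -0.06 0 1;0.18 -0.165 -0.06 0 1;0.18 -0.165 -0.06 0 1;0.18 -0.165 -0.06 0 1;0.18 -0.165 -0.03 0 1;0.18 -0.165 0 0 1;0.18 -0.165 0 0 1;0.18 -0.165 0 0 1' 20 | tail -c 600
python3 -m crank '0.18 -0.165 0 0 1;0.18 -0.165 0 0 1;0.18 -0.165 0 0 1;0.18 -0.165 0 0 1;0.18 -0.165 0 0 1;0.18 -0.165 0 0 1;0.18 -0.165 0 0 1;0.1 -0.09 0 0 1;0 0 0 -0.09 1;0 0 0 -0.09 1' | tail -c 600
python3 -m crank '0 0 0 -0.09 1;0 0 0 -0.09 1;0 0 0 -0.09 1;0 0 0 -0.09 1;0 0 0 -0.09 1;0 0 0 -0.09 1;0 0 0 -0.09 1;0 0 0 -0.09 1;0 0 0 -0.09 1;0 0 0 -0.09 1' | tail -c 600
python3 -m crank '0 0 0 -0.09 1;0 0 0 -0.09 1;0 0 0 -0.09 1;0 0 0 -0.09 1;0 0 0 0 1;0 0 0 0 1' | tail -c 600
python3 - <<'E'
from h import *
plan([.5886,.2219,.30],159)
i,K,Rc,t=get("wrist"); cv2.imwrite("pics/w1.png",i); np.savez("pics/w1.npz",K=K,Rc=Rc,t=t); print(K[0,0],t)
E
```

```text
time: 1.15
ee_pos: [0.4477, -0.1201, 0.3003]
eef_rot: [0.976, 0.218, 0.0, 0.0]
ft_force: [0.7, -0.9, 0.1]
width: 0.0871
grip_force: 0.0
time: 2.15
ee_pos: [0.5874, 0.2205, 0.2994]
eef_rot: [0.934, 0.357, -0.001, -0.0]
ft_force: [-0.3, -0.6, 1.0]
width: 0.087
grip_force: 0.0
time: 3.15
ee_pos: [0.5876, 0.2189, 0.2999]
eef_rot: [0.479, 0.878, -0.0, -0.0]
ft_force: [-0.0, 0.2, 0.6]
width: 0.0869
grip_force: 0.0
time: 3.75
ee_pos: [0.5876, 0.2189, 0.2999]
eef_rot: [0.22, 0.975, -0.0, -0.0]
ft_force: [-0.5, -0.6, -0.1]
width: 0.0872
grip_force: 0.0
at [0.5876 0.2189 0.2999] yaw 154.55 tilt 0.03 t 3.75 | units [ 0.002  0.016 -0.   ] turn units -0.049
333.26004272386456 [0.52028495 0.25196717 0.46230981]
```

View pics/w1.png

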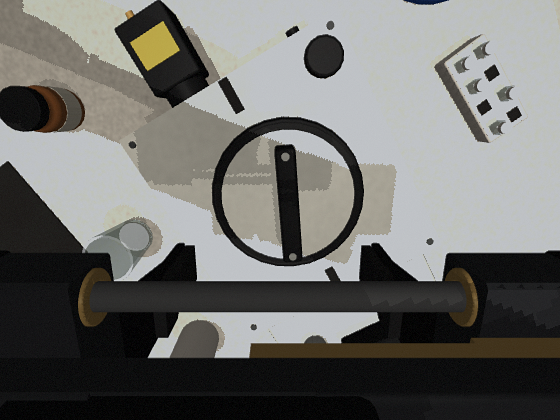

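The wrist view shows the lid ring centred near (288,192). The handle screws are at (285,156) and (293,257), and the bar ends at (285,145) and (292,263).

Run:
```python
from h import *
d=np.load("pics/w1.npz"); K,Rc,t=d["K"],d["Rc"],d["t"]
a,b=ray(K,Rc,t,284.8,145,.181)[:2],ray(K,Rc,t,292,263,.181)[:2]; print("bar",(a+b)/2,np.linalg.norm(a-b),np.degrees(np.arctan2(*(a-b)[::-1])))
a,b=ray(K,Rc,t,285,156,.181)[:2],ray(K,Rc,t,293,257,.181)[:2]; print("screws",(a+b)/2,np.linalg.norm(a-b),np.degrees(np.arctan2(*(a-b)[::-1])))
L=[ray(K,Rc,t,u,v,.14)[:2] for u,v in((212,191),(363,191),(287,117),(287,267))]; print(np.mean(L[:2],0),np.mean(L[2:],0),np.linalg.norm(L[0]-L[1]),np.linalg.norm(L[2]-L[3]))
plan([*((a+b)/2),.156],np.degrees(np.arctan2(*(a-b)[::-1])))
```

```text
bar [0.59461806 0.2272505 ] 0.10718144515178664 158.4407051800156
screws [0.59625423 0.22706222] 0.09219600976884666 159.46076897028274
[0.59012555 0.22958767] [0.59520781 0.22667462] 0.14947185910738664 0.15284518440927028
at [0.5876 0.219  0.3   ] yaw 154.57 tilt 0.01 t 3.8 | units [-0.022  0.055  0.72 ] turn units -0.054
```

```bash
python3 -m crank '-0.012 0.042 0.1 -0.05 1;0 0 0.2 0 1;0 0 0.2 0 1;0 0 0.15 0 1;0 0 0.07 0 1;0 0 0 0 1;0 0 0 0 0;0 0 0 0 -0.2;0 0 0 0 -0.4' 20; python3 -m crank '0 0 0 0 -0.6;0 0 0 0 -1;0 0 0 0 -1;0 0 0 0 -1' 20
```

```text
time: 4.7
ee_pos: [0.594, 0.2261, 0.1577]
eef_rot: [0.18, 0.984, 0.001, 0.001]
ft_force: [0.2, 0.5, 0.9]
width: 0.0705
grip_force: 0.0
time: 5.1
ee_pos: [0.5934, 0.2256, 0.1562]
eef_rot: [0.18, 0.984, -0.0, 0.0]
ft_force: [0.4, -0.6, 0.6]
width: 0.0394
grip_force: 0.0
```

```bash
python3 -m crank '0 0 0 0 -1;0 0 0 0 -1;0 0 0 0 -1;0 0 0 0 -1;0 0 0 0 -1;0 0 0 0 -1' 20
python3 - <<'E'
from h import *
s=read_state();print(s["ee_pos"],s["ft_force"],s["torque"])
i,K,Rc,t=get("wrist"); cv2.imwrite("pics/w2.png",i)
E
```

```text
time: 5.7
ee_pos: [0.5933, 0.2258, 0.1562]
eef_rot: [0.18, 0.984, 0.0, 0.0]
ft_force: [-0.6, 1.3, -0.7]
width: 0.0174
grip_force: 20.0
[0.59334944 0.22576157 0.15618568] [-0.59161663  1.33863371 -0.68838105] [ 0.25675927 -0.18170339 -0.03710727]
```

```bash
python3 -m crank '0 0 0 0 -1;0 0 -0.02 0 -1;0 0 -0.04 0 -1;0 0 -0.06 0 -1;0 0 -0.08 0 -1;0 0 -0.08 0 -1;0 0 -0.04 0 -1;0 0 0 0 -1' 30
python3 - <<'E'
from h import *
c=np.array([.557,-.2345]);a=np.radians(7.6);ex=np.array([np.cos(a),np.sin(a)]);ey=np.array([-ex[1],ex[0]])
p=c-.058*ex+.058*ey; print(p)
s=read_state();print(s["ft_force"],s["torque"])
plan([*p,.22],159.2)
E
```

```text
time: 6.55
ee_pos: [0.5939, 0.2262, 0.222]
eef_rot: [0.18, 0.984, 0.001, 0.001]
ft_force: [0.3, 0.6, -2.8]
width: 0.0175
grip_force: 30.0
[ 0.49183863 -0.18468037]
[ 0.33840047  0.6050607  -2.75329156] [ 0.11906064 -0.098948   -0.05539907]
at [0.5939 0.2262 0.222 ] yaw 159.3 tilt 0.14 t 6.55 | units [-0.249 -2.102  0.007] turn units 0.001
```

```bash
python3 -m crank '-0.006 -0.05 0 0 -1;-0.012 -0.1 0 0 -1;-0.018 -0.15 0 0 -1;-0.018 -0.15 0 0 -1;-0.018 -0.15 0 0 -1;-0.018 -0.15 0 0 -1;-0.018 -0.15 0 0 -1;-0.018 -0.15 0 0 -1;-0.018 -0.15 0 0 -1;-0.018 -0.15 0 0 -1' 30; python3 -m crank '-0.018 -0.15 0 0 -1;-0.018 -0.15 0 0 -1;-0.018 -0.15 0 0 -1;-0.018 -0.15 0 0 -1;-0.018 -0.15 0 0 -1;-0.012 -0.1 0 0 -1;-0.006 -0.052 0 0 -1;0 0 0 0 -1;0 0 0 0 -1' 30
python3 - <<'E'
from h import *
plan([.492,-.185,.032],159.2)
i,K,Rc,t=get("scene"); cv2.imwrite("pics/s2.png",i[130:330,100:450].repeat(2,0).repeat(2,1))
i,K,Rc,t=get("top"); np.savez("pics/top2.npz",K=K,Rc=Rc,t=t); c=i[125:260,170:400]; cv2.imwrite("pics/t2.png",np.clip(cv2.resize(c,None,fx=3.4,fy=3.4,interpolation=cv2.INTER_CUBIC)*1.7,0,255).astype(np.uint8))
E
```

```text
time: 7.55
ee_pos: [0.527, -0.0404, 0.2193]
eef_rot: [0.18, 0.984, -0.0, -0.001]
ft_force: [0.5, -0.2, -2.5]
width: 0.0176
grip_force: 30.0
time: 8.45
ee_pos: [0.4847, -0.2136, 0.22]
eef_rot: [0.179, 0.984, 0.0, -0.0]
ft_force: [0.6, 0.8, -2.7]
width: 0.0178
grip_force: 30.0
at [ 0.4847 -0.2136  0.22  ] yaw 159.35 tilt 0.03 t 8.45 | units [0.016 0.146 0.94 ] turn units 0.002
```

View pics/t2.png

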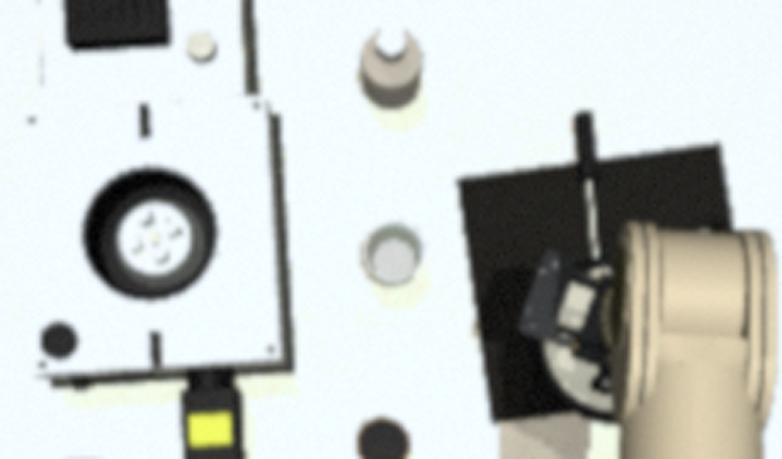

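The top view shows the well open: collar centred at crop (150,233), four stoppers visible on the turret. The lid hangs over the lower part of the mat and I overshot about 29 mm along tool y, which I correct now.

```bash
python3 -m crank '0.016 0.07 0 0 -1;0 0.076 0.1 0 -1;0 0 0.2 0 -1;0 0 0.2 0 -1;0 0 0.15 0 -1;0 0 0.12 0 -1;0 0 0.08 0 -1;0 0 0.04 0 -1;0 0 0.02 0 -1;0 0 0 0 -1' 30
python3 - <<'E'
from h import *
plan([.492,-.185,.032],159.2)
d=np.load("pics/top2.npz"); K,Rc,t=d["K"],d["Rc"],d["t"]
print("collar",ray(K,Rc,t,170+150/3.4,125+233/3.4,.133))
E
```

```text
time: 9.55
ee_pos: [0.4924, -0.1862, 0.0387]
eef_rot: [0.18, 0.984, -0.0, 0.0]
ft_force: [0.7, 0.1, -3.0]
width: 0.0178
grip_force: 30.0
at [ 0.4924 -0.1862  0.0387] yaw 159.31 tilt 0.04 t 9.55 | units [0.004 0.005 0.033] turn units 0.001
collar [0.5913415  0.22271663 0.133     ]
```

```bash
python3 -m crank '0 0 0.01 0 -1;0 0 0.01 0 -1;0 0 0.006 0 -1;0 0 0.003 0 -1;0 0 0 0 -1;0 0 0 0 -1' 30
```

```text
time: 10.15
ee_pos: [0.4922, -0.1865, 0.033]
eef_rot: [0.18, 0.984, -0.0, 0.0]
ft_force: [-3.5, 0.2, 5.2]
width: 0.0177
grip_force: 30.0
```

```bash
python3 -m crank '0 0 0 0 -0.5;0 0 0 0 -0.3;0 0 0 0 0;0 0 0 0 0.2;0 0 0 0 0.4;0 0 0 0 0.4;0 0 0 0 0.4;0 0 0 0 0.4' 30
python3 - <<'E'
from h import *
s=read_state();print(s["ft_force"],s["torque"],s["width"],s["ee_pos"])
E
```

```text
time: 10.95
ee_pos: [0.492, -0.1863, 0.0324]
eef_rot: [0.18, 0.984, -0.0, 0.0]
ft_force: [-0.2, 0.9, -0.1]
width: 0.0601
grip_force: 0.0
[-0.1534113   0.9012454  -0.06365049] [ 0.07606372 -0.14146785 -0.01322196] 0.060140390927629 [ 0.49200682 -0.18632061  0.03238963]
```

```bash
python3 -m crank '0 0 -0.05 0 0.4;0 0 -0.15 0 0.4;0 0 -0.2 0 0.4;0 0 -0.25 0 0.4;0 0 -0.25 0 0.4;0 0 -0.25 0 0.4;0 0 -0.2 0 0.4;0 0 0 0 0.4;0 0 0 0 0.4' 30
python3 - <<'E'
from h import *
plan([.593,.224,.26],159)
i,K,Rc,t=get("wrist"); cv2.imwrite("pics/w3.png",i); np.savez("pics/w3.npz",K=K,Rc=Rc,t=t)
E
```

```text
time: 11.85
ee_pos: [0.4923, -0.1861, 0.3034]
eef_rot: [0.18, 0.984, -0.0, 0.001]
ft_force: [1.3, -0.4, -1.4]
width: 0.0608
grip_force: 0.0
at [ 0.4923 -0.1861  0.3034] yaw 159.31 tilt 0.1 t 11.85 | units [0.254 2.096 0.215] turn units 0.003
```

View pics/w3.png

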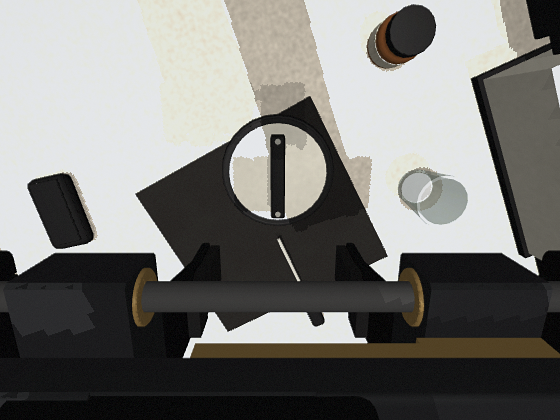

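The lid lies flat on the mat, handle up: ring centre (277,170), mat corners (312,97), (386,257) and (136,192). I check its place in the mat frame while going to the well.

```bash
python3 - <<'E'
from h import *
d=np.load("pics/w3.npz"); K,Rc,t=d["K"],d["Rc"],d["t"]
f=lambda u,v,z: ray(K,Rc,t,u,v,z)[:2]
A,B,C=f(312,97,.003),f(386,257,.003),f(136,192,.003); print(np.linalg.norm(A-B),np.linalg.norm(A-C))
ex=(B-A)/np.linalg.norm(B-A); c=(B+C)/2; ey=np.array([-ex[1],ex[0]]); print("yaw",np.degrees(np.arctan2(ex[1],ex[0])),"mat",c)
L=(f(222,170,.015)+f(333,170,.015)+f(277,115,.015)+f(277,225,.015))/4; print("lid",L,(L-c)@ex,(L-c)@ey)
H=(f(278,141,.057)+f(278,214,.057))/2; print("handle",H)
plan([.593,.224,.26],159)
E
python3 -m crank '0.02 0.15 0 0 0.2;0.03 0.24 0 0 0;0.03 0.24 0 0 -0.5;0.03 0.24 0 0 -1;0.03 0.24 0 0 -1;0.03 0.24 0 0 -1;0.03 0.24 0 0 -1;0.03 0.24 0 0 -1;0.02 0.15 0.05 0 -1;0 0.1 0.05 0 -1' 10
python3 -m crank '0 0 0 0 -1;0 0 0 0 -1;0 0 0 0 -1;0 0 0 0 -1' 10
python3 - <<'E'
from h import *
plan([.593,.224,.26],159)
i,K,Rc,t=get("wrist"); cv2.imwrite("pics/w4.png",i); np.savez("pics/w4.npz",K=K,Rc=Rc,t=t)
E
```

```text
0.25708585719351507 0.2781039552956406
yaw 6.6230918386313515 mat [ 0.56216898 -0.2321303 ]
lid [ 0.49217601 -0.18575038] -0.06417651466356024 0.054143210718972525
handle [ 0.49459418 -0.18559861]
at [ 0.4917 -0.1862  0.3023] yaw 159.31 tilt 0.03 t 11.9 | units [0.251 2.098 0.21 ] turn units 0.003
time: 12.9
ee_pos: [0.591, 0.2241, 0.2806]
eef_rot: [0.177, 0.984, -0.0, -0.001]
ft_force: [0.6, 0.0, 0.4]
width: 0.0008
grip_force: 0.0
time: 13.3
ee_pos: [0.5926, 0.2192, 0.2826]
eef_rot: [0.18, 0.984, -0.0, 0.0]
ft_force: [1.1, -0.1, 1.3]
width: 0.0005
grip_force: 0.0
at [0.5926 0.2192 0.2826] yaw 159.2 tilt 0.04 t 13.3 | units [0.006 0.023 0.113] turn units 0.002
```

View pics/w4.png

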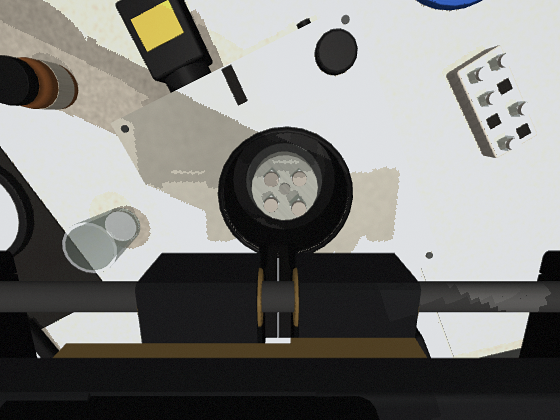

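The wrist view shows the open well centred near (286,190), stoppers near (271,178), (299,178), (270,204) and (298,207), closed fingers at (280,270). An enlarged crop next to see which are proud.

Run:
```python
from h import *
i=cv2.imread("pics/w4.png")[120:260,210:360]; cv2.imwrite("pics/w4c.png",cv2.resize(i,None,fx=4.2,fy=4.2,interpolation=cv2.INTER_CUBIC))
```

```text
(no output)
```

View pics/w4c.png

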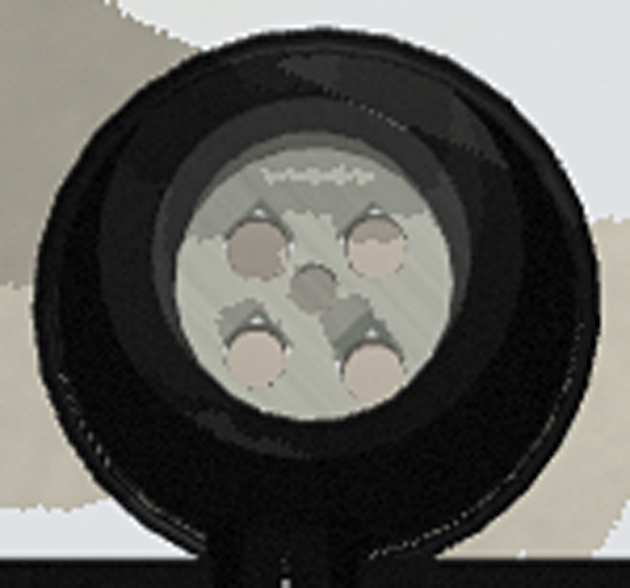

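The crop shows stopper centres at TL (258,250), TR (376,247), BL (254,359), BR (374,372). The turret disc spans 175–455 horizontally and 147–420 vertically, and BR looks proud.

```bash
cat > fit.py <<'E'
from h import *
from scipy.optimize import least_squares
d=np.load("pics/w4.npz"); K,Rc,t=d["K"],d["Rc"],d["t"]
P=np.array([(258,250),(376,247),(374,372),(254,359)])/4.2+[210,120]-.4  # TL TR BR BL, round the turret
for n,u,v,z in(("turret hub",314,287,.094),("disc",315,283.5,.094)): print(n,ray(K,Rc,t,210+u/4.2,120+v/4.2,z)[:2])
f=lambda u,v,z:ray(K,Rc,t,210+u/4.2,120+v/4.2,z)[:2]
print("collar lr/tb",(f(35,300,.131)+f(600,300,.131))/2,np.linalg.norm(f(35,300,.131)-f(600,300,.131)),f(318,28,.131))
def pts(p,k):
    out=[]
    for i in range(4):
        a=p[2]-i*np.pi/2*sg; h=.113+(p[3+(i//2)] if i%2==k else 0)
        out.append([p[0]+.02*np.cos(a),p[1]+.02*np.sin(a),h])
    return out
for k in(0,1):
  for sg in(1,-1):
    g=ray(K,Rc,t,*P[0],.113)[:2]-ray(K,Rc,t,*P[2],.113)[:2]
    r=least_squares(lambda p:np.ravel([proj(K,Rc,t,q)-P[i] for i,q in enumerate(pts(p,k))]),[.593,.225,np.arctan2(g[1],g[0]),.009,.009],x_scale=[.01,.01,.1,.01,.01])
    if r.cost<20: print("proud:",["TL+BR","TR+BL"][k],"rms px",np.sqrt(2*r.cost/8).round(2),r.x.round(4)); [print(n,np.round(q,4)) for n,q in zip(("TL","TR","BR","BL"),pts(r.x,k))]
E
python3 fit.py
```

```text
turret hub [0.59695993 0.22674234]
disc [0.59619339 0.22730122]
collar lr/tb [0.59226801 0.22853599] 0.12978324518212586 [0.53544593 0.24979409]
proud: TL+BR rms px 0.18 [ 0.5963  0.2264 -2.7448  0.0069  0.01  ]
TL [0.5779 0.2187 0.1199]
TR [0.5886 0.2448 0.113 ]
BR [0.6148 0.2341 0.123 ]
BL [0.6041 0.2079 0.113 ]
proud: TR+BL rms px 0.47 [ 0.5983  0.226  -2.7649 -0.0122 -0.0052]
TL [0.5797 0.2186 0.113 ]
TR [0.5909 0.2446 0.1008]
BR [0.6169 0.2333 0.113 ]
BL [0.6056 0.2074 0.1078]
```

Best fit is TL proud by 7 mm and BR by 10 mm (0.18 px residual), both within the 7–12 mm expected. I press TL first.

Run:
```python
from h import *
plan([.5764,.2177,.135],159.2); plan([.6133,.2331,.135],159.2)
```

```text
at [0.5925 0.2194 0.2827] yaw 159.21 tilt 0.04 t 13.35 | units [ 0.073 -0.036  0.739] turn units 0.0
at [0.5925 0.2194 0.2827] yaw 159.21 tilt 0.04 t 13.35 | units [-0.072  0.101  0.739] turn units 0.0
```

```bash
python3 -m crank '0.073 -0.036 0.1 0 -1;0 0 0.2 0 -1;0 0 0.2 0 -1;0 0 0.15 0 -1;0 0 0.09 0 -1;0 0 0 0 -1' 10;python3 -m crank '0 0 0.02 0 -1;0 0 0.02 0 -1;0 0 0.02 0 -1;0 0 0.01 0 -1;0 0 0.01 0 -1;0 0 0 0 -1' 10
```

```text
time: 13.95
ee_pos: [0.5754, 0.2177, 0.1326]
eef_rot: [0.18, 0.984, -0.001, -0.001]
ft_force: [0.3, -0.6, -0.4]
width: 0.0005
grip_force: 0.0
time: 14.55
ee_pos: [0.5763, 0.219, 0.1186]
eef_rot: [0.18, 0.984, 0.0, 0.0]
ft_force: [0.1, 1.5, 1.3]
width: 0.0006
grip_force: 0.8
```

```bash
python3 -m crank '0 0 0.005 0 -1;0 0 0.005 0 -1;0 0 0.005 0 -1;0 0 0 0 -1' 10;python3 -m crank '0 0 0.005 0 -1;0 0 0.005 0 -1;0 0 0 0 -1;0 0 0 0 -1' 10
```

```text
time: 14.95
ee_pos: [0.5763, 0.219, 0.1154]
eef_rot: [0.18, 0.984, 0.0, 0.0]
ft_force: [1.8, 0.3, 2.2]
width: 0.0006
grip_force: 1.2
time: 15.35
ee_pos: [0.5763, 0.219, 0.1135]
eef_rot: [0.18, 0.984, 0.0, 0.0]
ft_force: [1.4, 0.1, 4.5]
width: 0.0007
grip_force: 2.3
```

```bash
python3 -m crank '0 0 0.003 0 -1;0 0 0.003 0 -1;0 0 0 0 -1' 10;python3 -m crank '0 0 0.003 0 -1;0 0 0.002 0 -1;0 0 0 0 -1' 10
```

```text
time: 15.65
ee_pos: [0.5764, 0.2191, 0.1134]
eef_rot: [0.18, 0.984, 0.0, 0.001]
ft_force: [-1.6, -2.5, 13.7]
width: 0.0002
grip_force: 7.1
time: 15.95
ee_pos: [0.5764, 0.2191, 0.1133]
eef_rot: [0.18, 0.984, -0.0, 0.001]
ft_force: [-4.9, -3.4, 21.9]
width: 0.0005
grip_force: 11.1
```

```bash
python3 -m crank '0 0 -0.05 0 -1;0 0 -0.1 0 -1;-0.07 0.065 0 0 -1;-0.07 0.065 0 0 -1;0 0 0 0 -1;0 0 0 0 -1' 10
python3 - <<'E'
from h import *
plan([.6133,.2335,.126],159.2)
E
```

```text
time: 16.55
ee_pos: [0.6107, 0.2335, 0.1404]
eef_rot: [0.179, 0.984, -0.0, -0.001]
ft_force: [-0.1, 0.1, 0.3]
width: 0.0003
grip_force: 0.0
at [0.6107 0.2335 0.1404] yaw 159.33 tilt 0.1 t 16.55 | units [-0.012  0.005  0.072] turn units 0.001
```

```bash
python3 -m crank '-0.012 0.005 0.03 0 -1;0 0 0.03 0 -1;0 0 0.012 0 -1;0 0 0 0 -1' 10;python3 -m crank '0 0 0.01 0 -1;0 0 0.01 0 -1;0 0 0.005 0 -1;0 0 0 0 -1' 10;python3 -m crank '0 0 0.01 0 -1;0 0 0.01 0 -1;0 0 0.01 0 -1;0 0 0 0 -1' 10
```

```text
time: 16.95
ee_pos: [0.6137, 0.233, 0.1261]
eef_rot: [0.18, 0.984, -0.0, -0.0]
ft_force: [-1.2, 0.5, -0.3]
width: 0.0003
grip_force: 0.0
time: 17.35
ee_pos: [0.6141, 0.2335, 0.122]
eef_rot: [0.18, 0.984, 0.0, 0.0]
ft_force: [-0.3, -0.4, 2.1]
width: 0.0002
grip_force: 1.4
time: 17.75
ee_pos: [0.6141, 0.2335, 0.1154]
eef_rot: [0.18, 0.984, 0.0, 0.0]
ft_force: [-0.5, -0.0, 0.5]
width: 0.0004
grip_force: 0.3
```

```bash
python3 -m crank '0 0 0.005 0 -1;0 0 0.005 0 -1;0 0 0.003 0 -1;0 0 0 0 -1' 10;python3 -m crank '0 0 0.004 0 -1;0 0 0.003 0 -1;0 0 0 0 -1' 10
```

```text
time: 18.15
ee_pos: [0.6141, 0.2335, 0.1136]
eef_rot: [0.18, 0.984, -0.0, 0.0]
ft_force: [-2.3, -0.5, 6.7]
width: 0.0007
grip_force: 3.1
time: 18.45
ee_pos: [0.6142, 0.2335, 0.1134]
eef_rot: [0.18, 0.984, -0.0, 0.001]
ft_force: [-4.9, -4.1, 16.1]
width: 0.0004
grip_force: 8.0
```

```bash
python3 -m crank '0 0 -0.05 0 -1;0 0 -0.15 0 -1;0.07 -0.1 -0.2 0 -1;0 0 -0.2 0 -1;0 0 -0.2 0 -1;0 0 -0.05 0 -1;0 0 0 0 -1;0 0 0 0 -1' 10
python3 - <<'E'
from h import *
plan([.5925,.2194,.2827],159.2)
i,K,Rc,t=get("wrist"); cv2.imwrite("pics/w5.png",i); np.savez("pics/w5.npz",K=K,Rc=Rc,t=t)
cv2.imwrite("pics/w5c.png",cv2.resize(i[120:260,210:360],None,fx=4.2,fy=4.2,interpolation=cv2.INTER_CUBIC))
E
```

```text
time: 19.25
ee_pos: [0.5937, 0.2194, 0.2804]
eef_rot: [0.18, 0.984, -0.001, -0.001]
ft_force: [-0.6, -1.0, 0.0]
width: 0.0
grip_force: 0.0
at [0.5937 0.2194 0.2804] yaw 159.3 tilt 0.09 t 19.25 | units [ 0.006 -0.002 -0.012] turn units 0.001
```

View pics/w5c.png

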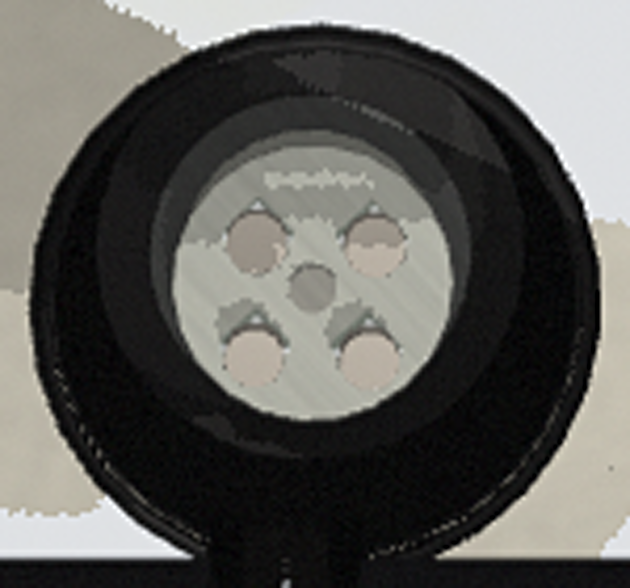

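All four stoppers now form a clean square in the crop (257,243), (376,246), (371,360), (253,358), so all are home. Now back to the lid.

```bash
python3 -m crank '-0.018 -0.12 0 0 -0.5;-0.03 -0.24 0 0 0;-0.03 -0.24 0 0 0.4;-0.03 -0.24 0 0 0.6;-0.03 -0.24 0 0 0.6;-0.03 -0.24 0 0 0.6;-0.03 -0.24 0 0 0.6;-0.03 -0.24 0 0 0.6;-0.018 -0.18 0 0 0.6;0 -0.1 0 0 0.6' 20
python3 -m crank '0 0 0 0 0.6;0 0 0 0 0.6;0 0 0 0 0.6' 20
python3 - <<'E'
from h import *
plan([.492,-.1863,.0325],159.3); print(read_state()["width"])
E
```

```text
time: 20.3
ee_pos: [0.4909, -0.1911, 0.28]
eef_rot: [0.182, 0.983, 0.0, -0.001]
ft_force: [-0.3, -0.5, 0.4]
width: 0.0675
grip_force: 0.0
time: 20.6
ee_pos: [0.493, -0.1854, 0.2813]
eef_rot: [0.179, 0.984, 0.0, -0.0]
ft_force: [-0.4, -0.1, -0.7]
width: 0.0695
grip_force: 0.0
at [ 0.493  -0.1854  0.2813] yaw 159.42 tilt 0.04 t 20.6 | units [ 0.002 -0.007  1.244] turn units 0.001
0.06951893917915439
```

```bash
python3 -m crank '0.002 -0.007 0.15 0 0.6;0 0 0.25 0 0.6;0 0 0.25 0 0.6;0 0 0.2 0 0.6;0 0 0.15 0 0.6;0 0 0.12 0 0.6;0 0 0.08 0 0.6;0 0 0.04 0 0.6;0 0 0 0 0.6' 20
python3 -m crank '0 0 0 0 0.2;0 0 0 0 0;0 0 0 0 -0.3;0 0 0 0 -1;0 0 0 0 -1;0 0 0 0 -1;0 0 0 0 -1;0 0 0 0 -1;0 0 0 0 -1;0 0 0 0 -1' 20
```

```text
time: 21.5
ee_pos: [0.492, -0.1874, 0.0335]
eef_rot: [0.179, 0.984, 0.0, -0.0]
ft_force: [-0.2, 1.0, 0.7]
width: 0.0694
grip_force: 0.0
time: 22.5
ee_pos: [0.4921, -0.1879, 0.0338]
eef_rot: [0.18, 0.984, 0.0, 0.0]
ft_force: [-1.0, 0.9, 0.8]
width: 0.0176
grip_force: 20.0
```

```bash
python3 -m crank '0 0 -0.02 0 -1;0 0 -0.05 0 -1;0 0 -0.1 0 -1;0 0 -0.15 0 -1;0 0 -0.15 0 -1;0 0 -0.15 0 -1;0 0 -0.15 0 -1;0 0 -0.12 0 -1;0 0 -0.05 0 -1;0 0 0 0 -1' 30
python3 - <<'E'
from h import *
plan([.594,.2257,.22],159.3); s=read_state(); print(s["width"],s["ft_force"])
E
```

```text
time: 23.5
ee_pos: [0.4924, -0.1881, 0.2229]
eef_rot: [0.18, 0.984, -0.0, 0.001]
ft_force: [0.1, -0.2, -3.8]
width: 0.0178
grip_force: 30.0
at [ 0.4924 -0.1881  0.2229] yaw 159.29 tilt 0.11 t 23.5 | units [0.257 2.115 0.012] turn units -0.0
0.017838109225973058 [ 0.13087825 -0.19999452 -3.80705842]
```

```bash
python3 -m crank '0.006 0.05 0 0 -1;0.012 0.1 0 0 -1;0.018 0.15 0 0 -1;0.018 0.15 0 0 -1;0.018 0.15 0 0 -1;0.018 0.15 0 0 -1;0.018 0.15 0 0 -1;0.018 0.15 0 0 -1;0.018 0.15 0 0 -1;0.018 0.15 0 0 -1' 30; python3 -m crank '0.018 0.15 0 0 -1;0.018 0.15 0 0 -1;0.018 0.15 0 0 -1;0.018 0.15 0 0 -1;0.012 0.1 0 0 -1;0.008 0.05 0 0 -1;0.003 0.015 0 0 -1;0 0 0 0 -1;0 0 0 0 -1' 30
python3 - <<'E'
from h import *
plan([.594,.2257,.165],159.3)
i,K,Rc,t=get("wrist"); cv2.imwrite("pics/w6.png",i); np.savez("pics/w6.npz",K=K,Rc=Rc,t=t)
E
```

```text
time: 24.5
ee_pos: [0.5564, 0.0779, 0.2202]
eef_rot: [0.179, 0.984, -0.0, -0.001]
ft_force: [-0.1, -0.1, -2.8]
width: 0.0174
grip_force: 30.0
time: 25.4
ee_pos: [0.5936, 0.2245, 0.2215]
eef_rot: [0.18, 0.984, -0.0, -0.0]
ft_force: [0.2, -0.8, -2.8]
width: 0.0172
grip_force: 30.0
at [0.5936 0.2245 0.2215] yaw 159.21 tilt 0.05 t 25.4 | units [0.    0.007 0.283] turn units -0.001
```

View pics/w6.png

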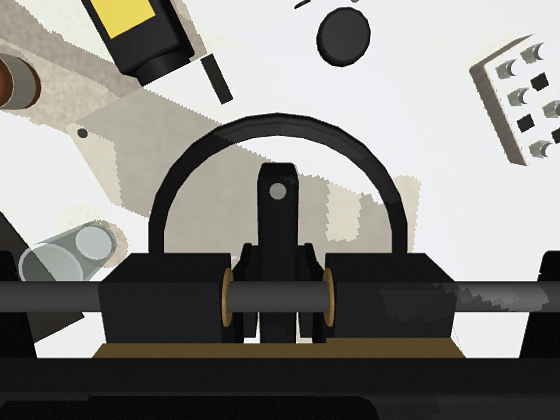

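The lid hangs level and symmetric about column 279, with the ring edges at 150 and 407. I lower it slowly onto the collar.

```bash
python3 -m crank '0 0.006 0.04 0 -1;0 0 0.08 0 -1;0 0 0.08 0 -1;0 0 0.04 0 -1;0 0 0.03 0 -1;0 0 0.02 0 -1;0 0 0 0 -1' 30; python3 -m crank '0 0 0.01 0 -1;0 0 0.01 0 -1;0 0 0.008 0 -1;0 0 0 0 -1' 30
```

```text
time: 26.15
ee_pos: [0.5938, 0.227, 0.1634]
eef_rot: [0.18, 0.984, -0.0, -0.0]
ft_force: [0.2, 0.1, -2.7]
width: 0.0176
grip_force: 30.0
time: 26.55
ee_pos: [0.5938, 0.2269, 0.1581]
eef_rot: [0.18, 0.984, -0.0, -0.0]
ft_force: [0.0, 0.1, -3.5]
width: 0.0175
grip_force: 30.0
```

```bash
python3 -m crank '0 0 0.003 0 -1;0 0 0.003 0 -1;0 0 0 0 -1' 30; python3 -m crank '0 0 0.003 0 -1;0 0 0 0 -1' 30
```

```text
time: 26.85
ee_pos: [0.5939, 0.227, 0.1571]
eef_rot: [0.18, 0.984, 0.0, 0.0]
ft_force: [-0.4, 0.4, -3.0]
width: 0.018
grip_force: 30.0
time: 27.05
ee_pos: [0.594, 0.227, 0.1569]
eef_rot: [0.18, 0.984, 0.0, 0.0]
ft_force: [-1.4, -1.9, 4.0]
width: 0.0176
grip_force: 30.0
```

```bash
python3 -m crank '0 0 0 0 -0.5;0 0 0 0 -0.3;0 0 0 0 0;0 0 0 0 0.2;0 0 0 0 0.4;0 0 0 0 0.4;0 0 0 0 0.4;0 0 0 0 0.4' 30; python3 -m crank '0 0 -0.05 0 0.4;0 0 -0.15 0 0.4;0 0 -0.2 0 0.4;0 0 -0.2 0 0.4;0 0 -0.12 0 0.4;0 0 0 0 0.4;0 0 0 0 0.4' 30
python3 - <<'E'
from h import *
plan([.5876,.2189,.30],154.55)
i,K,Rc,t=get("wrist"); np.savez("pics/w7.npz",K=K,Rc=Rc,t=t); cv2.imwrite("pics/w7.png",i[60:290,130:430].repeat(2,0).repeat(2,1))
E
```

```text
time: 27.85
ee_pos: [0.5939, 0.2269, 0.1564]
eef_rot: [0.18, 0.984, -0.0, 0.0]
ft_force: [-0.3, 0.4, -0.1]
width: 0.0599
grip_force: 0.0
time: 28.55
ee_pos: [0.5939, 0.2272, 0.301]
eef_rot: [0.18, 0.984, 0.0, 0.0]
ft_force: [-0.3, -0.1, 0.0]
width: 0.0606
grip_force: 0.0
at [0.5939 0.2272 0.301 ] yaw 159.31 tilt 0.06 t 28.55 | units [ 0.015 -0.05   0.005] turn units 0.053
```

View pics/w7.png

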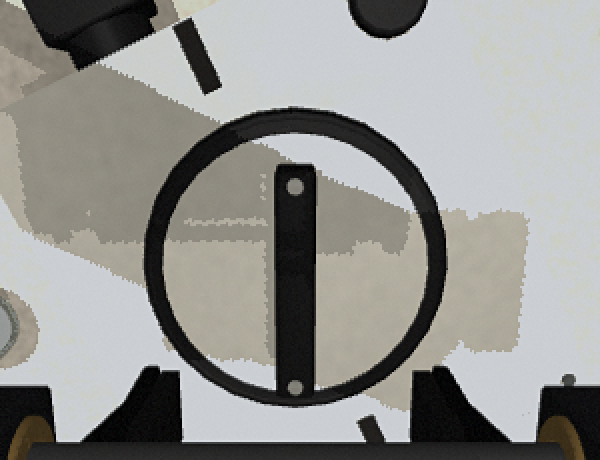

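The lid sits on the collar with ring edges at crop x 144 to 447 and y 108 to 407, and the fingers are clear. I check its size and centre against the first view.

Run:
```python
from h import *
d=np.load("pics/w7.npz"); K,Rc,t=d["K"],d["Rc"],d["t"]
f=lambda u,v,z: ray(K,Rc,t,130+u/2,60+v/2,z)[:2]
L=[f(144,257,.14),f(447,257,.14),f(295,108,.14),f(295,407,.14)]; print(np.mean(L[:2],0),np.mean(L[2:],0),np.linalg.norm(L[0]-L[1]),np.linalg.norm(L[2]-L[3]))
print("screws mid",(f(295,187,.181)+f(295,388,.181))/2,np.linalg.norm(f(295,187,.181)-f(295,388,.181)))
```

```text
[0.59024204 0.22981365] [0.59487489 0.22778795] 0.15016502846770233 0.15206172737467968
screws mid [0.59635806 0.22720785] 0.09136710846207641
```

```bash
python3 -c "
from bench import workorder; print(workorder.close_job())"
```

```text
the job is handed in; nothing more can be done
None
```

The two proud cuvettes are pressed home. The lid is back on the collar, within about 1 mm of its original seated pose in the wrist camera, and released. I handed the job in at about 29 s; no verdict was returned.

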